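Load a ceramic sample disc into the spring feeder of a microwave bench

TASK

Load the solid, full-size round ceramic disc into the spring feeder: set it level on the spring plate between the four guide posts and push it straight down against the spring until both catches snap shut over it, then let go so that it stays held level underneath the catches. The ring with the hole, the smaller disc and the square tile do not belong in this feeder.

Things in the scene. Friction and masses are not known exactly. Their poses are not given: they have to be found in the camera images.
- disc: Solid round white ceramic disc, 60 mm across, 14 mm thick, 0.15 kg, lying flat. Origin: centre of its underside, z along its axis. Grip across the diameter from above. Near it lie three other white samples, also 14 mm thick: a ring (60 mm, 28 mm hole), a smaller disc (38 mm) and a square tile (56 mm).
- feeder: Fixed feeder. Origin: underside centre on the bench; z is the disc's axis when loaded. Base 115 (x) x 90 (y) x 30 mm. 4 steel posts, 8 mm thick, at x +/-29.6, y +/-23.1 mm, 118 mm high, top 10 mm tapered: 3.5 mm room round the disc. +y and -y sides open above 36 mm, 51 mm wide between posts: fingers holding the disc along y can go down with it. Columns at x +/-40 to 52 mm carry the catches.
- catches (a point): On the feeder's axis, 90 mm above the bench, midway between the two dark steel catches: flaps hinged here at x +/-36 mm, reaching in to x +/-23 mm, 24 mm wide in y, 4 mm thick. They fold down only, lightly sprung to level. They swing back over the disc once its top is over 16 mm below this point; let go, it rises against them, its underside 16 mm below this point.
- follower (a joint): Travel in m of the feeder's sprung plate, 30 (x) x 44 mm (y): 0 up, top face 96 mm above the bench (the disc first sits there), growing downwards, 0.052 at the bottom stop. Takes 5 N to start, 10 N at 0.040, up to 14 N with the catches. Catches close over a 14 mm disc by 0.040 (0.045 is safe); 0.022 with the disc held under them.
Not all that is in view belongs to the job. What is shaped like the disc but blue or green is not meant.

How it is judged:
By the outcome, as a careful person would: the job done as asked, in the order asked, and still so for the second after the job is handed in, with the robot touching nothing.
It also fails if it takes over 35 s, if anything falls off the work surface, if the arm or the gripper's body presses on something with over 40 N, if the wrist force passes 120 N, or if a joint passes its speed limit or range.

ROBOT

A 7-joint arm with a two-finger parallel gripper is mounted at the origin on the work surface. World frame = base frame: x ahead of the robot, y to its left, z up, the work surface at z = 0. Lengths are in mm, angles in rad, forces in N, time in s.
With the tool pointing down it reaches from about 400 to 875 mm from the base axis. Payload 4.4 kg.
Tool frame: the origin (TCP) lies midway between the tips of the shut fingers; the grasp point (between the pads) lies 19 mm behind it; z points along the fingers, y is the line along which they close (so a half turn about z gives the same grasp; the last joint's range is limited). The gripper opens to 85 mm and grips with 20 to 120 N. Pads are 22 mm wide; open, the fingers measure 114 mm over their backs; the gripper's body (76 mm by 85 mm) begins 54 mm behind the grasp point. The pads swing forward as they close: fully open they stand 13 mm farther back than shut.
Start: joints at [1.091, 0.628, 0.038, 1.517, -0.027, 0.996, -0.02], TCP at [261.388, -595.142, 231.313] pointing down, gripper open.
Joint ranges: [-3.06, 3.06], [-0.37, 2.12], [-1.25, 1.32], [0.18, 2.47], [-1.1, 4.24], [0.23, 1.98], [-2.94, 2.94]. Speed limits (rad/s): [2.57, 2.57, 3.14, 3.14, 3.14, 3.14, 3.14].

INTERFACE

Orientations are given as [roll, pitch, yaw] about the fixed x, y, z axes, in that order (R = Rz(yaw) Ry(pitch) Rx(roll)).
In Python, from cell import monitor, cams, ctrl gives the robot as it stands.
- The arm moves only by the tool drive_tool, never from a script. Its argument "motion" is a list of rows, each an object with "fingers": the opening, from 0 (shut) to 1 (fully open); "linear": the shift along the tool's x, y, z in m, a list of three; "twist": the turn about the tool's z in rad. In form: [{"fingers": fingers, "linear": [x, y, z], "twist": twist}, ...]. A call has 1 to 5 rows; each row shifts and turns the commanded pose from where the row before left it, along the tool's axes as they then stand; what a row does not reach is not made up. A row lasts 1/12 s, in which the tool goes at most 41.7 mm and 7.16 degrees, less where a joint would pass 70% of its speed; a pose out of reach is approached as far as the arm can. A call with a gripper value outside its range is refused whole. The fingers move at their own pace and stop on an object; the grip force is fixed at half the most. Time passes only in rows, so rows that do not move let the fingers close. It gives the time, the measured TCP pose, the force, the opening and the grip force at its end, in the units of the state.
- monitor.read_state(): the state, without advancing time (a new reading comes with each control period).
- cams.get_image(name): name is "side" or "top"; returns a dict with "color" (384x512x3 uint8, blue, green, red), "K" (3x3 intrinsics, pixels), "R" (3x3) and "t" (3): a world point X has camera coordinates R X + t. Camera axes: x right, y down, z forward; pixel columns grow to the right and rows downward; lengths in mm; the calibration is good to about 2 mm. A picture is of the moment at which its call begins. There is no depth.
- ctrl.finish_job(): hands the job in; it is judged then, once.
The state is a dict: "clock": time; "qpos": joint angles; "qd": joint speeds; "tau": joint torques, N m; "eef_pos": TCP position; "tool_rot": TCP orientation; "force": force on the tool from outside, world axes, zero at the start; "torque": the same for the moment, N m; "width": finger opening in mm; "gripper_force": force on a finger pad.
Only numpy, scipy, OpenCV 4.12 (cv2) and the standard library are available. Lean on these libraries where they do the work, as an engineer would, in place of code of your own. Each camera call takes 0.05 s, during which the arm holds its last target. There are 200 camera calls.

## Working session

There is one attempt and no reset: what is moved stays moved. The work goes in short steps, Python scripts to look and compute and a tool call to move; the robot and the scene stay as the last step left them, time stands still between calls to the robot, and variables do not carry over. Pictures are saved under pics/ and viewed, at most 10 in all, crops included, and the job is handed in when it is done.

Besides the shell and the picture viewer there is one more tool, called after "Call:" by a JSON object that holds its "op" and its "data", one argument or row to a line. drive_tool: Moves the arm, as the interface text tells. Its arguments: {"type":"object","properties":{"motion":{"type":"array"}},"required":["motion"]}

```bash
mkdir -p pics; python3 - <<'E'
from cell import monitor, cams, ctrl
import cv2, numpy as np, pickle
s=monitor.read_state(); print(s)
d={}
for n in("top","side"):
    im=cams.get_image(n); d[n]=im; cv2.imwrite(f"pics/{n}0.png",im["color"]); print(n,im["K"],im["R"],im["t"])
pickle.dump(d,open("d0.pkl","wb"))
E
```

```text
{'clock': 0.0, 'qpos': array([ 1.09120864,  0.62931711,  0.03844747,  1.51837851, -0.02700336,
        0.99627844, -0.01999867]), 'qd': array([ 0.00067104, -0.00018319,  0.00025023,  0.00053133,  0.00026685,
       -0.00076558, -0.00109598]), 'tau': array([ 1.98706821e-04, -5.63396323e+01,  1.22617140e+00, -1.93435639e+01,
        1.09784456e-02,  1.06581356e-02, -1.24029563e-05]), 'eef_pos': array([ 261.12686224, -594.56340319,  230.40462478]), 'tool_rot': array([-3.13972952e+00,  2.36327684e-05,  4.13782506e-01]), 'force': array([0.11700278, 0.19960331, 0.27360668]), 'torque': array([ 0.00960603, -0.02769147, -0.00707137]), 'gripper_force': 0.0, 'width': 85.46626253652238}
top [[448.57845923   0.         254.85244212]
 [  0.         448.57845923 190.60252739]
 [  0.           0.           1.        ]] [[-0.02167438 -0.99976344 -0.00181052]
 [-0.98561715  0.02167121 -0.16759832]
 [ 0.16759791 -0.00184811 -0.9858537 ]] [  31.46780173  523.28242895 1098.44555326]
side [[358.82302606   0.         255.15682872]
 [  0.         358.82302606 192.79663309]
 [  0.           0.           1.        ]] [[ 0.99845484 -0.05164101  0.02052162]
 [-0.01527679 -0.61015574 -0.7921342 ]
 [ 0.053428    0.79059672 -0.61000186]] [-520.99796328  112.0002077   801.22946126]
```

View pics/top0.png

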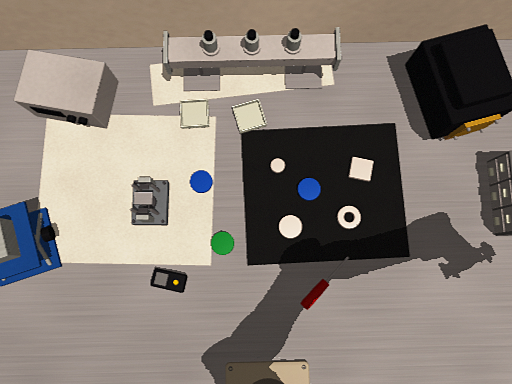

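View pics/side0.png

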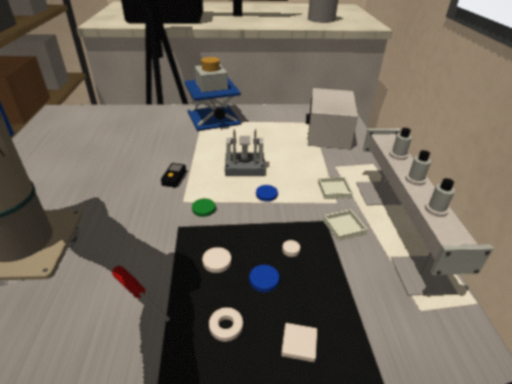

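Top picture: white candidates are the large disc (290,226), small disc (277,165), ring (349,217) and tile (361,168). The blue discs (309,189) and (201,181) and the green one (222,243) aren't meant. I choose (290,226), which is (216,259) in the side view. The feeder is at (149,202) top and (245,155) side.

```bash
cat > h.py <<'E'
import numpy as np, cv2
def ray(im,p):
    d=im["R"].T@np.linalg.inv(im["K"])@[p[0],p[1],1.]
    return -im["R"].T@im["t"], d/np.linalg.norm(d)
def plane(im,p,z):
    c,d=ray(im,p); return c+d*(z-c[2])/d[2]
def tri(a,pa,b,pb):
    A=[];y=[]
    for im,p in((a,pa),(b,pb)):
        c,d=ray(im,p);P=np.eye(3)-np.outer(d,d);A.append(P);y.append(P@c)
    X=np.linalg.lstsq(np.vstack(A),np.hstack(y),rcond=None)[0]
    return X,[np.linalg.norm(Q@X-q) for Q,q in zip(A,y)]
def proj(im,X):
    q=im["K"]@(im["R"]@np.asarray(X,float)+im["t"]); return q[:2]/q[2]
def white(im,near,thr=200,r=40):
    m=(im["color"].min(2)>thr).astype(np.uint8)
    cs=cv2.findContours(m,cv2.RETR_EXTERNAL,cv2.CHAIN_APPROX_NONE)[0]
    return min((c for c in cs if cv2.contourArea(c)>30),key=lambda c:np.hypot(*(c[:,0].mean(0)-near)))
E
python3 - <<'E'
import pickle,cv2,numpy as np
from h import *
d=pickle.load(open("d0.pkl","rb"));T,S=d["top"],d["side"]
for thr in(150,180,200):
  o=[]
  for im,n in((T,(290,226)),(S,(216,259))):
    c=white(im,n,thr);e=cv2.fitEllipse(c);m=cv2.moments(c);o.append((m['m10']/m['m00'],m['m01']/m['m00']));print(thr,e,o[-1],cv2.contourArea(c))
  print(tri(T,o[0],S,o[1]),plane(T,o[0],14),plane(S,o[1],14))
def crop(im,x0,y0,w,h,k):return cv2.resize(im["color"][y0:y0+h,x0:x0+w],(w*k,h*k),interpolation=cv2.INTER_CUBIC)
a=crop(T,115,165,66,72,6);b=crop(S,215,115,66,72,6)
cv2.imwrite("pics/feed.png",np.hstack([a,b]))
cv2.imwrite("pics/disc.png",np.hstack([crop(T,262,198,56,56,6),crop(S,188,231,56,56,6)]))
E
```

```text
150 ((290.01519775390625, 226.12232971191406), (21.979278564453125, 22.077075958251953), 127.97587585449219) (290.01846965699207, 226.1306068601583) 379.0
150 ((216.0949249267578, 258.0814514160156), (19.732131958007812, 26.173458099365234), 81.59297943115234) (216.1039603960396, 258.08044554455444) 404.0
(array([434.55243145, -68.94147842,  10.70856145]), [np.float64(0.25306302436511796), np.float64(0.25306302436573624)]) [434.01255383 -68.72304492  14.        ] [435.05240923 -71.86481659  14.        ]
180 ((289.8096923828125, 226.13319396972656), (21.299245834350586, 21.85456085205078), 156.25640869140625) (289.8248509857863, 226.13159101329663) 363.5
180 ((216.17396545410156, 257.8789367675781), (16.874975204467773, 23.821496963500977), 84.63309478759766) (216.17171717171715, 257.8835725677831) 313.5
(array([434.6192102 , -68.42874446,  10.73597635]), [np.float64(0.3144518768840156), np.float64(0.31445187688373494)]) [434.02092176 -68.22353259  14.        ] [435.17643324 -71.31621808  14.        ]
200 ((289.931640625, 226.22886657714844), (20.595762252807617, 21.617523193359375), 178.37315368652344) (289.9310344827586, 226.22988505747125) 348.0
200 ((494.1873474121094, 9.668789863586426), (21.912578582763672, 62.588905334472656), 102.76832580566406) (490.7232472324723, 8.956744567445675) 813.0
(array([ 553.95204373, -135.93296909,  503.10113831]), [np.float64(193.07617452209078), np.float64(193.07617452209087)]) [433.76122256 -68.48859676  14.        ] [2637.2160478  2627.68615049   14.        ]
```

View pics/feed.png

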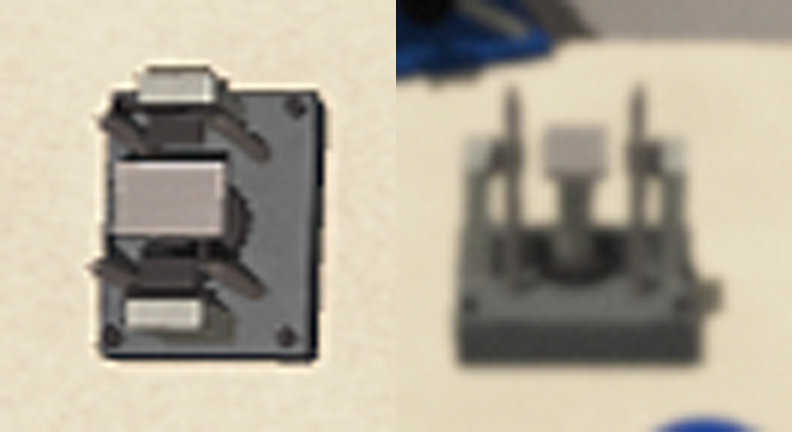

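View pics/disc.png

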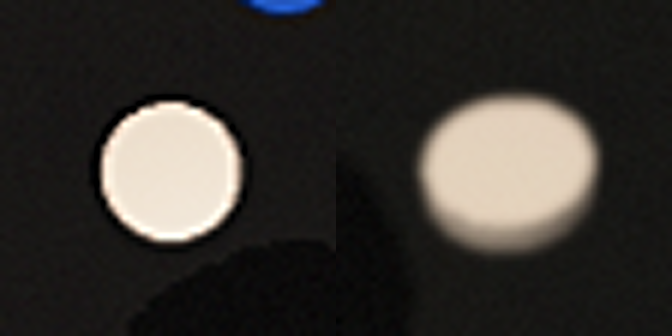

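The crop confirms a solid full-size disc with no hole. In the feeder picture the columns lie along world x, with the plate at top (143.5,198) and side (245,140). Next I measure the plate and caps from both views.

```bash
python3 - <<'E'
import pickle,cv2,numpy as np
from h import *
d=pickle.load(open("d0.pkl","rb"));T,S=d["top"],d["side"]
def blob(im,p,r,k=8):
    x0,y0=int(p[0])-r,int(p[1])-r
    c=cv2.resize(im["color"][y0:y0+2*r,x0:x0+2*r],None,fx=k,fy=k,interpolation=cv2.INTER_CUBIC).astype(int)
    q=((np.array(p)-[x0,y0]+.5)*k).astype(int)
    ref=np.median(c[q[1]-6:q[1]+7,q[0]-6:q[0]+7].reshape(-1,3),0)
    m=(np.abs(c-ref).max(2)<40).astype(np.uint8)
    n,l,st,ce=cv2.connectedComponentsWithStats(m)
    i=l[q[1],q[0]]
    ct=max(cv2.findContours((l==i).astype(np.uint8),0,1)[0],key=cv2.contourArea)
    R=cv2.minAreaRect(ct)
    f=lambda v:(np.array(v)+.5)/k-.5+[x0,y0]
    return f(R[0]),f(cv2.boxPoints(R)),np.array(R[1])/k,R[2],ref
P={}
for n,im,p,r in(("plate",T,(143.5,198.2),16),("capA",T,(144.5,179.5),10),("capB",T,(142.2,217.3),10),
  ("plate",S,(245,140.3),14),("capA",S,(261.5,140.3),7),("capB",S,(229,140.8),7)):
    b=blob(im,p,r);print(n,b[0].round(2),b[2].round(1),round(b[3],1),b[4]);P.setdefault(n,[]).append(b)
for n,(a,b) in P.items():
    print(n,tri(T,a[0],S,b[0]))
    if n=="plate":
        c=np.array([plane(T,q,96) for q in a[1]]);print(c.round(1))
# base outline in top
m=((T["color"].astype(int).max(2)<150)).astype(np.uint8); m[:,:118]=0;m[:,185:]=0;m[:160]=0;m[240:]=0
ct=max(cv2.findContours(m,0,1)[0],key=cv2.contourArea);R=cv2.minAreaRect(ct);print(R)
for q in cv2.boxPoints(R):print(q.round(1),plane(T,q,30).round(1))
print(plane(T,R[0],30))
for q in((115+295/6,165+107/6),(115+113/6,165+336/6),(115+286/6,165+336/6)):print(plane(T,q,30).round(1))
print("campos",[-i["R"].T@i["t"] for i in(T,S)])
E
```

```text
plate [142.63 197.61] [18.8 12.2] 0.4 [145. 152. 164.]
capA [143.5  178.38] [ 6.4 19.9] 90.0 [162. 175. 180.]
capB [141.75 216.88] [ 4.4 12.1] 90.0 [170. 183. 189.]
plate [244.53 140.67] [23.7 27.9] 89.3 [135. 147. 156.]
capA [260.71 138.9 ] [16.2  6. ] 54.2 [158. 175. 179.]
capB [230.69 139.67] [ 7.4 16.9] 42.3 [131. 144. 148.]
plate (array([505.0900379 , 294.21456287,  89.50984695]), [np.float64(0.25268040689333254), np.float64(0.2526804068937117)])
[[489.5 315.1  96. ]
 [519.5 315.6  96. ]
 [518.1 269.9  96. ]
 [488.2 269.6  96. ]]
capA (array([550.79591128, 291.21812267,  96.56683619]), [np.float64(0.38415534385738426), np.float64(0.3841553438578523)])
capB (array([462.07315597, 295.45130735,  91.47167727]), [np.float64(4.651970224031853), np.float64(4.651970224031466)])
((149.27359008789062, 200.29244995117188), (37.94559860229492, 48.539710998535156), 1.9091522693634033)
[129.5 223.9] [447.2 341.3  30. ]
[131.1 175.4] [573.3 340.2  30. ]
[169.  176.7] [567.8 241.7  30. ]
[167.4 225.2] [441.8 244.6  30. ]
[506.9598512 291.9378739  30.       ]
[551.8 254.2  30. ]
[454.4 330.4  30. ]
[452.8 256.8  30. ]
campos [array([ 332.34100162,   22.15024379, 1170.66484606]), array([ 479.09585656, -592.01667954,  588.16237998])]
```

Disc is at about (434.3,-69) and the feeder axis at about (503.5,292.4), yaw about -0.025. Moving over the disc now.

Call:
{"op": "drive_tool", "data": {
  "motion": [
    {"fingers":1,"linear":[0.0267,-0.0298,0],"twist":0.11},
    {"fingers":1,"linear":[0.0232,-0.0326,0],"twist":0.11},
    {"fingers":1,"linear":[0.0195,-0.0349,0],"twist":0.11},
    {"fingers":1,"linear":[0.0155,-0.0369,0],"twist":0.11},
    {"fingers":1,"linear":[0.0115,-0.0383,0],"twist":0}
  ]
}}

```text
clock: 0.52
eef_pos: [323.5, -403.0, 230.9]
tool_rot: [-3.141, 0.001, -0.031]
force: [1.2, 0.4, 0.1]
width: 85.2
gripper_force: 0.0
```

Call:
{"op": "drive_tool", "data": {
  "motion": [
    {"fingers":1,"linear":[0.0115,-0.0383,0],"twist":0},
    {"fingers":1,"linear":[0.0115,-0.0383,0],"twist":0},
    {"fingers":1,"linear":[0.0115,-0.0383,0],"twist":0},
    {"fingers":1,"linear":[0.0115,-0.0383,0],"twist":0},
    {"fingers":1,"linear":[0.0115,-0.0383,0],"twist":0}
  ]
}}

```text
clock: 0.93
eef_pos: [386.0, -213.1, 231.3]
tool_rot: [-3.141, 0.0, -0.027]
force: [-0.1, -0.3, 0.3]
width: 85.3
gripper_force: 0.0
```

```bash
cat >> h.py <<'E'
def delta(s,X,yaw=-0.025):
    y=s["tool_rot"][2];c,n=np.cos(y),np.sin(y);d=np.asarray(X)-s["eef_pos"]
    print("t",round(float(s["clock"]),2),"pos",s["eef_pos"].round(1),"rot",s["tool_rot"].round(4),"F",s["force"].round(1),"w",round(float(s["width"]),1),"gf",s["gripper_force"])
    print("tool delta mm",np.round([d[0]*c+d[1]*n,d[0]*n-d[1]*c,-d[2]],1),"twist",round(y-yaw,4))
E
python3 - <<'E'
from cell import monitor
from h import *
delta(monitor.read_state(),[434.3,-69,60])
E
```

```text
t 0.93 pos [ 386.  -213.1  231.3] rot [-3.1414e+00  2.0000e-04 -2.6500e-02] F [-0.1 -0.3  0.3] w 85.3 gf 0.0
tool delta mm [  44.4 -145.3  171.3] twist -0.0015
```

Call:
{"op": "drive_tool", "data": {
  "motion": [
    {"fingers":1,"linear":[0.0111,-0.036,0.01],"twist":0},
    {"fingers":1,"linear":[0.0111,-0.036,0.01],"twist":0},
    {"fingers":1,"linear":[0.0111,-0.036,0.01],"twist":0},
    {"fingers":1,"linear":[0.0111,-0.036,0.01],"twist":0},
    {"fingers":1,"linear":[0,0,0.03],"twist":0}
  ]
}}

```text
clock: 1.35
eef_pos: [439.4, -64.2, 162.9]
tool_rot: [-3.138, -0.009, -0.014]
force: [1.1, 0.6, -0.7]
width: 85.4
gripper_force: 0.0
```

Call:
{"op": "drive_tool", "data": {
  "motion": [
    {"fingers":1,"linear":[0,0,0.035],"twist":0},
    {"fingers":1,"linear":[0,0,0.035],"twist":0},
    {"fingers":1,"linear":[0,0,0.025],"twist":0},
    {"fingers":1,"linear":[0,0,0],"twist":0}
  ]
}}

```text
clock: 1.68
eef_pos: [431.1, -71.7, 62.4]
tool_rot: [-3.141, 0.009, -0.026]
force: [-0.2, -0.0, 0.7]
width: 85.8
gripper_force: 0.0
```

```bash
python3 - <<'E'
from cell import monitor,cams
from h import *
im=cams.get_image("top");cv2.imwrite("x.png",im["color"])
im2=cams.get_image("side")
delta(monitor.read_state(),[434.3,-69,-3])
f=lambda im,x,y,k:cv2.resize(im["color"][y:y+70,x:x+70],None,fx=k,fy=k,interpolation=cv2.INTER_CUBIC)
cv2.imwrite("pics/pre.png",np.hstack([f(im,255,190,5),f(im2,181,215,5)]))
E
```

```text
t 1.78 pos [433.5 -72.3  66. ] rot [-3.1414e+00  2.3000e-03 -2.6400e-02] F [-0.3  0.   0.7] w 85.3 gf 0.0
tool delta mm [ 0.7 -3.3 69. ] twist -0.0014
```

View pics/pre.png

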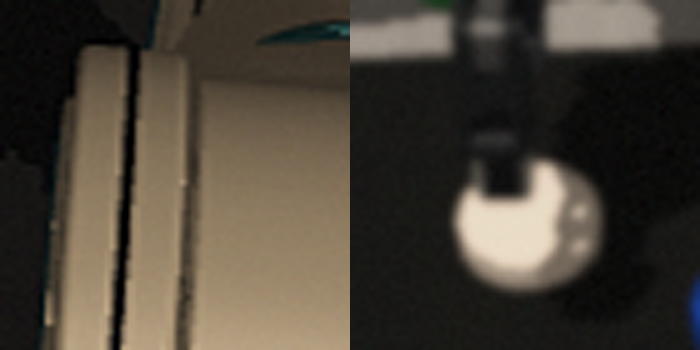

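The top view is blocked by the arm. In the side crop the near finger's tip is at (503,195) and the disc centre at about (525,225). I check the x alignment by projection.

```bash
python3 - <<'E'
import pickle
from h import *
S=pickle.load(open("d0.pkl","rb"))["side"]
for X in([433.5,-72.3-43,53],[433.5,-72.3-48,53],[434.3,-69,14]):
    p=proj(S,X);print(p,(p-[181,215]+.5)*5+[350,0])
E
```

```text
[213.62499444 261.26670522] [515.62497219 233.83352608]
[213.52236932 263.22573751] [515.11184661 243.62868754]
[215.79428605 257.07126651] [526.47143023 212.85633254]
```

Call:
{"op": "drive_tool", "data": {
  "motion": [
    {"fingers":1,"linear":[0,0,0.001],"twist":0},
    {"fingers":1,"linear":[0,0,0],"twist":0}
  ]
}}

```text
clock: 1.95
eef_pos: [435.4, -72.6, 66.8]
tool_rot: [3.141, -0.003, -0.026]
force: [0.3, 0.1, 0.3]
width: 85.7
gripper_force: 0.0
```

```bash
python3 - <<'E'
from cell import monitor,cams
from h import *
delta(monitor.read_state(),[434.3,-69,-3])
im=cams.get_image("side");s=monitor.read_state();delta(s,[434.3,-69,-3])
g=im["color"].max(2)
print("cols 198..236");
for r in range(236,262,2):print(r,g[r,198:237])
p=s["eef_pos"]
for dy in(-43,-57,43):
  for dx in(-11,0,11):print(dy,dx,proj(im,p+[dx,dy,13]).round(1))
E
```

```text
t 1.95 pos [435.4 -72.6  66.8] rot [ 3.1413 -0.0032 -0.0265] F [0.3 0.1 0.3] w 85.7 gf 0.0
tool delta mm [-1.2 -3.5 69.8] twist -0.0015
t 2.0 pos [435.3 -72.5  66.8] rot [ 3.1413 -0.0032 -0.0264] F [ 0.1 -0.3  0.8] w 85.7 gf 0.0
tool delta mm [-1.1 -3.5 69.8] twist -0.0014
cols 198..236
236 [24 25 21 26 24 25 24 21 20 20 21 16 18 16 18 19 20 19 19 17 19 24 24 26
 24 26 25 22 16 16 13 12 12 12 10 11 12 12 13]
238 [25 23 25 24 27 23 21 20 21 16 15 14 13 15 14 18 18 20 20 20 20 19 24 25
 22 25 20 18 11 13 12 12 13 14 10 11 12 10 12]
240 [24 26 26 26 25 24 22 22 22 27 30 32 33 32 31 31 30 26 22 18 20 19 23 21
 19 19 14 12 13 12 10 12 11 13 14 15 14 11 12]
242 [27 24 27 24 25 26 24 23 32 37 41 44 45 46 42 42 37 31 25 20 21 23 23 24
 22 18 14 13 11 13 12 10 11 11 13 15  7 12 12]
244 [24 25 24 26 26 24 24 22 25 30 31 29 27 27 26 23 26 22 25 30 32 31 27 24
 20 18 16 12 15 10 10 14 11 12 11 12 11 13 11]
246 [23 23 23 26 26 25 24 25 37 45 42 30 20 17 16 16 17 26 40 54 62 59 58 49
 36 23 15 13 11 11 13  9 12 11 12 13  9 12 12]
248 [ 26  24  24  24  24  25  23  32  46  67  63  39  22  16  17  17
[... 565 characters left out ...]
  13  12
  10  13  11]
256 [ 27  26  28  53 112 179 221 231 233 233 232 230 230 229 228 228 228 229
 228 229 230 233 233 233 228 213 176 139 131 138 132 112  84  48  20  14
  12  10  12]
258 [ 25  25  31  71 143 201 228 232 233 234 233 233 233 233 233 233 233 233
 233 232 232 233 232 231 224 193 147 127 139 153 145 119  88  54  24  14
  14  11  13]
260 [ 25  25  33  68 139 200 227 232 234 233 233 233 234 233 233 233 233 233
 233 234 232 233 232 228 204 159 125 116 116 116 115 105  85  52  23  11
  13  13  10]
-43 -11 [208.1 252. ]
-43 0 [213.9 251.8]
-43 11 [219.7 251.7]
-57 -11 [207.7 257.5]
-57 0 [213.6 257.4]
-57 11 [219.5 257.2]
43 -11 [210.2 221.6]
43 0 [215.5 221.5]
43 11 [220.7 221.4]
```

Call:
{"op": "drive_tool", "data": {
  "motion": [
    {"fingers":1,"linear":[0.0006,-0.0025,0.035],"twist":0},
    {"fingers":1,"linear":[0,0,0.02],"twist":0},
    {"fingers":1,"linear":[0,0,0.01],"twist":0},
    {"fingers":1,"linear":[0,0,0],"twist":0},
    {"fingers":1,"linear":[0,0,0],"twist":0}
  ]
}}

```text
clock: 2.42
eef_pos: [432.0, -66.3, 31.4]
tool_rot: [-3.127, 0.009, -0.026]
force: [1.3, 0.0, 0.2]
width: 85.4
gripper_force: 0.0
```

Call:
{"op": "drive_tool", "data": {
  "motion": [
    {"fingers":1,"linear":[0,0,0],"twist":0},
    {"fingers":1,"linear":[0,0,0],"twist":0}
  ]
}}

```text
clock: 2.58
eef_pos: [432.3, -66.5, 31.7]
tool_rot: [-3.127, 0.008, -0.026]
force: [-0.5, 1.3, -0.6]
width: 85.2
gripper_force: 0.0
```

```bash
python3 - <<'E'
from cell import monitor,cams
from h import *
s=monitor.read_state();delta(s,[436,-70,-3]);print(s["qpos"].round(3),s["qd"].round(3),s["tau"].round(1))
E
```

```text
t 2.58 pos [432.3 -66.5  31.7] rot [-3.127   0.0075 -0.0261] F [-0.5  1.3 -0.6] w 85.2 gf 0.0
tool delta mm [ 3.7  3.4 34.7] twist -0.0011
[-0.025  0.731  0.183  2.237 -0.624  0.234 -0.872] [ 0.001  0.004  0.002  0.002 -0.015 -0.002  0.012] [ -0.2 -45.3   2.9  -4.1   0.    0.1  -0. ]
```

Joint 6 sits at its lower limit (0.234 against 0.23), so the wrist is nearly straight and the descent stalls. I try smaller steps so the elbow can swing out.

Call:
{"op": "drive_tool", "data": {
  "motion": [
    {"fingers":1,"linear":[0.001,0.001,0.004],"twist":0},
    {"fingers":1,"linear":[0.001,0.001,0.004],"twist":0},
    {"fingers":1,"linear":[0.001,0.001,0.004],"twist":0},
    {"fingers":1,"linear":[0,0,0.004],"twist":0},
    {"fingers":1,"linear":[0,0,0.004],"twist":0}
  ]
}}

```text
clock: 3.0
eef_pos: [435.0, -69.4, 11.2]
tool_rot: [-3.127, 0.008, -0.026]
force: [0.8, -0.1, -0.2]
width: 85.2
gripper_force: 0.0
```

```bash
python3 - <<'E'
from cell import monitor,cams
from h import *
s=monitor.read_state();delta(s,[436,-70,-3]);print(s["qpos"].round(3),s["qd"].round(3))
E
```

```text
t 3.0 pos [435.  -69.4  11.2] rot [-3.1268  0.0078 -0.0265] F [ 0.8 -0.1 -0.2] w 85.2 gf 0.0
tool delta mm [ 1.   0.6 14.2] twist -0.0015
[-0.058  0.786  0.244  2.234 -0.912  0.235 -0.581] [-0.081  0.127  0.118  0.011 -0.683  0.007  0.672]
```

Call:
{"op": "drive_tool", "data": {
  "motion": [
    {"fingers":1,"linear":[0.0005,0.0003,0.004],"twist":0},
    {"fingers":1,"linear":[0.0003,0.0003,0.004],"twist":0},
    {"fingers":1,"linear":[0,0,0.004],"twist":0},
    {"fingers":1,"linear":[0,0,0.002],"twist":0},
    {"fingers":1,"linear":[0,0,0],"twist":0}
  ]
}}

```text
clock: 3.42
eef_pos: [435.2, -69.6, -3.2]
tool_rot: [-3.127, 0.009, -0.026]
force: [0.4, -0.2, -0.5]
width: 85.5
gripper_force: 0.0
```

```bash
python3 - <<'E'
from cell import monitor,cams
from h import *
s=monitor.read_state();delta(s,[436,-70,-3]);print(s["qpos"].round(3),s["qd"].round(3))
im=cams.get_image("side")
g=im["color"].max(2)
for r in range(252,282,3):print(r,g[r,196:240])
E
```

```text
t 3.42 pos [435.2 -69.6  -3.2] rot [-3.1268  0.0091 -0.0265] F [ 0.4 -0.2 -0.5] w 85.5 gf 0.0
tool delta mm [ 0.8  0.4 -0.2] twist -0.0015
[-0.072  0.823  0.265  2.234 -1.078  0.235 -0.419] [ 0.    -0.008 -0.001 -0.     0.029  0.    -0.031]
252 [ 23  24  26  25  24  25  29  51  75  79  53  30  24  29  41  47  49  49
  44  35  26  23  20  20  23  35  56  82 103 111 109 103  83  56  31  16
  12   9  12  10  10  13  11  12]
255 [ 25  25  24  23  28  40  89 157 197 190 133  63  31  26  33  40  43  42
  37  29  23  24  20  28  51  79  99 110 112 112 115 113 108  99  74  40
  17  11  12  12  13  12  13  11]
258 [ 27  27  27  24  33  73 140 200 219 200 142  72  30  21  23  25  25  26
  23  24  22  21  21  34  60  90 108 113 114 112 113 114 111 106  86  53
  26  13  12  13  13  14  11  11]
261 [ 22  24  26  27  28  56 117 183 217 210 166  93  35  22  21  23  23  23
  22  20  22  21  23  32  57  86 105 114 114 113 112 113 113 104  81  48
  22   9  11  13  14  13  12  11]
264 [ 23  24  24  23  24  32  67 122 174 193 172 103  39  19  19  14  15  17
  14  14  17  19  21  32  53  85 107 114 115 114 112 112 106  93  66  35
  16  13  13  15  19  18  22  21]
267 [ 25  25  26  23  23  25  33  56  87 107  98  63  28  25  31  34  39  39
  38  36  33  29  25  37  67  97 111 115 116 110 104  90  67  43  24  15
  11  17  20  23  24  24  22  24]
270 [25 26 23 24 25 26 25 27 27 31 27 24 22 27 27 30 27 26 27 27 26 24 27 38
 62 87 98 91 79 62 42 27 17 16 13 13 17 20 24 23 22 25 26 24]
273 [26 25 25 23 23 26 26 24 27 25 26 25 38 55 59 48 27 18 17 14 16 25 44 60
 57 40 28 20 18 13 12 14 13 13 13 15 17 17 21 20 23 23 24 26]
276 [25 25 24 25 26 23 26 25 28 25 27 25 30 48 54 48 31 20 18 15 18 25 46 56
 49 29 18 12 10 13 12 12 12 11 10 14 13 15 12 17 22 24 23 26]
279 [24 24 23 24 26 26 25 24 24 24 25 26 23 25 27 25 22 22 15 18 12 15 14 11
 14 12 13 10 11  9 13 12 14 13 14 12 14 16 20 25 23 25 26 23]
```

Finger and disc line up in x. Closing.

Call:
{"op": "drive_tool", "data": {
  "motion": [
    {"fingers":0,"linear":[0,0,0],"twist":0},
    {"fingers":0,"linear":[0,0,0],"twist":0},
    {"fingers":0,"linear":[0,0,0],"twist":0},
    {"fingers":0,"linear":[0,0,0],"twist":0},
    {"fingers":0,"linear":[0,0,0],"twist":0}
  ]
}}

```text
clock: 3.88
eef_pos: [435.3, -69.7, -2.5]
tool_rot: [-3.127, 0.008, -0.026]
force: [-1.1, 2.4, 9.0]
width: 57.7
gripper_force: 61.9
```

Call:
{"op": "drive_tool", "data": {
  "motion": [
    {"fingers":0,"linear":[0,0,0],"twist":0},
    {"fingers":0,"linear":[0,0,0],"twist":0},
    {"fingers":0,"linear":[0,0,0],"twist":0}
  ]
}}

```text
clock: 4.13
eef_pos: [435.2, -69.7, -2.5]
tool_rot: [-3.127, 0.008, -0.026]
force: [-0.8, 0.7, 8.8]
width: 57.8
gripper_force: 61.9
```

Call:
{"op": "drive_tool", "data": {
  "motion": [
    {"fingers":0,"linear":[0,0,-0.004],"twist":0},
    {"fingers":0,"linear":[0,0,-0.006],"twist":0},
    {"fingers":0,"linear":[0,0,-0.01],"twist":0},
    {"fingers":0,"linear":[0,0,-0.015],"twist":0},
    {"fingers":0,"linear":[0,0,-0.015],"twist":0}
  ]
}}

```text
clock: 4.55
eef_pos: [435.0, -70.3, 47.3]
tool_rot: [-3.127, 0.011, -0.027]
force: [0.1, 0.1, -1.3]
width: 57.6
gripper_force: 64.3
```

Call:
{"op": "drive_tool", "data": {
  "motion": [
    {"fingers":0,"linear":[0,0,-0.02],"twist":0},
    {"fingers":0,"linear":[0,0,-0.02],"twist":0},
    {"fingers":0,"linear":[0,0,-0.02],"twist":0},
    {"fingers":0,"linear":[0,0,-0.02],"twist":0},
    {"fingers":0,"linear":[0,0,0],"twist":0}
  ]
}}

```text
clock: 4.97
eef_pos: [437.6, -72.1, 129.5]
tool_rot: [-3.128, 0.005, -0.026]
force: [0.7, -0.3, -1.6]
width: 57.8
gripper_force: 64.4
```

```bash
python3 - <<'E'
from cell import monitor,cams
from h import *
im=cams.get_image("side")
s=monitor.read_state();delta(s,[503.5,292.4,200]);print(s["qpos"].round(3),s["qd"].round(3))
x,y=proj(im,s["eef_pos"]).astype(int);print(x,y)
cv2.imwrite("pics/held.png",cv2.resize(im["color"][y-40:y+40,x-50:x+50],None,fx=6,fy=6,interpolation=cv2.INTER_CUBIC))
E
```

```text
t 5.02 pos [437.1 -71.6 128.1] rot [-3.1277  0.0062 -0.0257] F [-0.  -0.2 -2.1] w 57.4 gf 64.36584234237671
tool delta mm [  57.  -365.6  -71.9] twist -0.0007
[-0.352  0.621  0.689  2.181 -0.744  0.599 -0.705] [ 0.026  0.037 -0.052  0.022 -0.025 -0.023  0.02 ]
214 217
```

View pics/held.png

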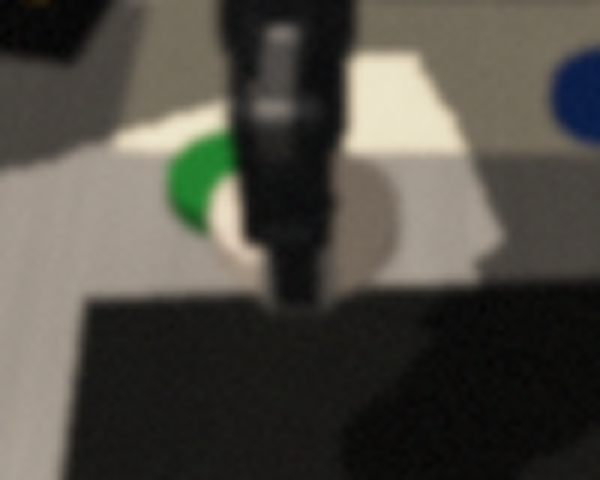

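Disc is held, level, and centred within about 1.5 mm of the fingers (crop: disc 208–402, finger tip 268–330). Carrying it over the feeder.

Call:
{"op": "drive_tool", "data": {
  "motion": [
    {"fingers":0,"linear":[0.0057,-0.036,-0.015],"twist":0},
    {"fingers":0,"linear":[0.0057,-0.036,-0.015],"twist":0},
    {"fingers":0,"linear":[0.0057,-0.036,-0.015],"twist":0},
    {"fingers":0,"linear":[0.0057,-0.036,-0.01],"twist":0},
    {"fingers":0,"linear":[0.0057,-0.036,0],"twist":0}
  ]
}}

```text
clock: 5.43
eef_pos: [470.4, 108.6, 184.8]
tool_rot: [-3.127, 0.008, -0.027]
force: [-0.1, 0.2, -1.7]
width: 57.6
gripper_force: 64.8
```

Call:
{"op": "drive_tool", "data": {
  "motion": [
    {"fingers":0,"linear":[0.0057,-0.036,0],"twist":0},
    {"fingers":0,"linear":[0.0057,-0.036,0],"twist":0},
    {"fingers":0,"linear":[0.0057,-0.036,0],"twist":0},
    {"fingers":0,"linear":[0.0057,-0.036,0],"twist":0},
    {"fingers":0,"linear":[0.0057,-0.036,0],"twist":0}
  ]
}}

```text
clock: 5.85
eef_pos: [502.1, 287.8, 184.8]
tool_rot: [-3.128, 0.012, -0.026]
force: [0.5, -0.3, -1.6]
width: 57.6
gripper_force: 64.8
```

Call:
{"op": "drive_tool", "data": {
  "motion": [
    {"fingers":0,"linear":[0,0,0],"twist":0},
    {"fingers":0,"linear":[0,0,0],"twist":0}
  ]
}}

```text
clock: 6.02
eef_pos: [501.9, 288.5, 184.2]
tool_rot: [-3.128, 0.012, -0.021]
force: [-0.4, -0.3, -1.6]
width: 57.4
gripper_force: 65.0
```

```bash
python3 - <<'E'
from cell import monitor,cams
from h import *
s=monitor.read_state();delta(s,[503.5,292.4,130]);print(s["qpos"].round(3),s["qd"].round(3))
E
```

```text
t 6.02 pos [501.9 288.5 184.2] rot [-3.1283  0.0118 -0.021 ] F [-0.4 -0.3 -1.6] w 57.4 gf 64.96722221374512
tool delta mm [ 1.5 -4.  54.2] twist 0.004
[-1.057  0.732  0.842  1.783 -0.682  0.95  -1.51 ] [ 0.039 -0.027  0.051  0.057  0.025 -0.006  0.006]
```

Call:
{"op": "drive_tool", "data": {
  "motion": [
    {"fingers":0,"linear":[0.0015,-0.004,0.02],"twist":0.004},
    {"fingers":0,"linear":[0,0,0.02],"twist":0},
    {"fingers":0,"linear":[0,0,0.014],"twist":0},
    {"fingers":0,"linear":[0,0,0],"twist":0},
    {"fingers":0,"linear":[0,0,0],"twist":0}
  ]
}}

```text
clock: 6.43
eef_pos: [503.6, 289.0, 131.4]
tool_rot: [-3.129, 0.012, -0.032]
force: [-0.5, 0.5, -1.0]
width: 57.7
gripper_force: 65.0
```

```bash
python3 - <<'E'
from cell import monitor,cams
from h import *
import pickle
T=cams.get_image("top");im=cams.get_image("side");pickle.dump((T,im),open("d1.pkl","wb"))
s=monitor.read_state();delta(s,[503.5,292.4,130])
f=lambda i,x,y:cv2.resize(i["color"][y:y+76,x:x+66],None,fx=6,fy=6,interpolation=cv2.INTER_CUBIC)
cv2.imwrite("pics/over.png",np.hstack([f(T,112,165),f(im,212,100)]))
p=s["eef_pos"]
print("side pred disc centre",(proj(im,p+[0,0,9.5])-[212,100]+.5)*6+[396,0])
for sx in(-1,1):
  for sy in(-1,1):
    q=np.array([503.5+sx*29.6+sy*23.1*.025,292.4+sy*23.1-sx*29.6*.025,118]);print(sx,sy,((proj(im,q)-[212,100]+.5)*6+[396,0]).round(),((proj(T,q)-[112,165]+.5)*6).round())
E
```

```text
t 6.53 pos [504.9 289.8 132.9] rot [-3.1273  0.0086 -0.0318] F [ 0.4  0.  -1.6] w 57.5 gf 64.99213814735413
tool delta mm [-1.5 -2.5  2.9] twist -0.0068
side pred disc centre [593.79081462 148.49543829]
-1 -1 [525. 218.] [228. 265.]
-1 1 [527. 170.] [111. 265.]
1 -1 [656. 219.] [235. 118.]
1 1 [654. 171.] [119. 117.]
```

View pics/over.png

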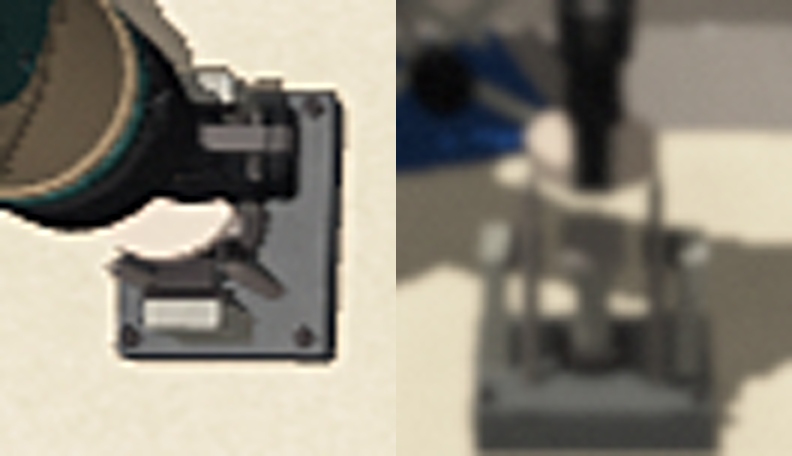

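The side view shows the disc (524–660, centre 592) midway between the posts (535, 656) in x. For y, I fit the disc's visible arc in the top view to calibrate camera against tool.

```bash
python3 - <<'E'
from h import *
import pickle
from scipy.optimize import least_squares
T,S=pickle.load(open("d1.pkl","rb"))
k=8;x0,y0=124,190
c=cv2.resize(T["color"][y0:y0+25,x0:x0+35],None,fx=k,fy=k,interpolation=cv2.INTER_CUBIC).astype(int)
f=lambda q:(np.array(q)+.5)/k-.5+[x0,y0]
# lower arc: per column, last crossing from bright to dark/paper
hsv=cv2.cvtColor(c.clip(0,255).astype(np.uint8),cv2.COLOR_BGR2HSV)
print(c[int((240/6-25)*k),::16].tolist(), c[int((225/6-25)*k),::16].tolist())
for thr in(120,140,160):
  pts=[]
  for X in range(c.shape[1]):
    col=c[:,X].min(1)
    u=f([X,0])[0]
    if not(132<u<148): continue
    r=np.arange(len(col)); b=np.where(col>190)[0]
    b=b[(f(np.c_[b*0+X,b])[:,1]<209)] if len(b) else b
    if len(b)==0: continue
    e=b.max()
    while e<len(col)-1 and col[e]>thr:e+=1
    if e<len(col)-1: pts.append(f([X,e]))
  P=np.array(pts)
  W=np.array([plane(T,q,149.4) for q in P])[:,:2]
  sol=least_squares(lambda v:np.hypot(*(W-v[:2]).T)-30,[504,290],loss="soft_l1")
  print(thr,len(P),P[::15].round(1).tolist(),sol.x,np.abs(sol.fun).max())
E
```

```text
[[220, 250, 255], [222, 248, 255], [216, 239, 246], [213, 231, 241], [216, 235, 248], [206, 224, 238], [206, 223, 237], [205, 224, 237], [207, 225, 238], [207, 225, 238], [218, 237, 250], [212, 230, 245], [97, 106, 124], [52, 53, 56], [54, 55, 60], [63, 63, 69], [74, 73, 73], [120, 119, 120]] [[4, 4, 4], [4, 4, 5], [6, 7, 8], [56, 58, 66], [226, 249, 255], [212, 231, 247], [207, 224, 239], [207, 225, 237], [207, 223, 237], [206, 225, 238], [207, 225, 238], [208, 227, 239], [214, 230, 245], [129, 143, 157], [116, 122, 132], [62, 62, 67], [59, 58, 60], [119, 119, 119]]
120 128 [[132.1, 206.8], [133.9, 206.9], [135.8, 207.7], [137.7, 207.8], [139.6, 207.8], [141.4, 207.4], [143.3, 206.9], [145.2, 205.9], [147.1, 204.6]] [501.68130977 287.94458825] 1.1334921233332906
140 128 [[132.1, 206.3], [133.9, 206.8], [135.8, 207.6], [137.7, 207.7], [139.6, 207.7], [141.4, 207.2], [143.3, 206.8], [145.2, 205.8], [147.1, 204.3]] [502.05681077 288.14600026] 0.7251910200983147
160 128 [[132.1, 206.1], [133.9, 206.6], [135.8, 207.4], [137.7, 207.6], [139.6, 207.6], [141.4, 206.9], [143.3, 206.6], [145.2, 205.6], [147.1, 204.1]] [502.44190534 288.38422542] 0.6695600651506943
```

Feeder axis in tool coordinates is about (504.7,293.0). Correcting, then going down between the posts.

Call:
{"op": "drive_tool", "data": {
  "motion": [
    {"fingers":0,"linear":[0,-0.003,0],"twist":-0.003},
    {"fingers":0,"linear":[0,0,0.004],"twist":0},
    {"fingers":0,"linear":[0,0,0],"twist":0},
    {"fingers":0,"linear":[0,0,0],"twist":0}
  ]
}}

```text
clock: 6.87
eef_pos: [504.3, 294.0, 128.4]
tool_rot: [-3.127, 0.01, -0.027]
force: [0.4, -0.4, -1.9]
width: 57.3
gripper_force: 65.0
```

```bash
python3 - <<'E'
from cell import monitor
from h import *
s=monitor.read_state();delta(s,[504.7,293,98]);print(s["qd"].round(3))
E
```

```text
t 6.87 pos [504.3 294.  128.4] rot [-3.1271  0.0095 -0.0269] F [ 0.4 -0.4 -1.9] w 57.3 gf 64.99180912971497
tool delta mm [ 0.5  0.9 30.4] twist -0.0019
[ 0.001  0.     0.004 -0.001  0.002 -0.001 -0.001]
```

Call:
{"op": "drive_tool", "data": {
  "motion": [
    {"fingers":0,"linear":[0.0005,0.001,0.006],"twist":0},
    {"fingers":0,"linear":[0,0,0.008],"twist":0},
    {"fingers":0,"linear":[0,0,0.008],"twist":0},
    {"fingers":0,"linear":[0,0,0.006],"twist":0},
    {"fingers":0,"linear":[0,0,0],"twist":0}
  ]
}}

```text
clock: 7.28
eef_pos: [503.4, 292.8, 98.4]
tool_rot: [-3.129, 0.012, -0.027]
force: [-0.2, 0.5, -0.4]
width: 57.6
gripper_force: 65.0
```

Call:
{"op": "drive_tool", "data": {
  "motion": [
    {"fingers":0,"linear":[0,0,0],"twist":0},
    {"fingers":0,"linear":[0,0,0],"twist":0}
  ]
}}

```text
clock: 7.45
eef_pos: [504.8, 293.0, 100.3]
tool_rot: [-3.127, 0.009, -0.028]
force: [-0.2, 0.4, -1.2]
width: 57.5
gripper_force: 65.0
```

```bash
python3 - <<'E'
from cell import monitor,cams
from h import *
im=cams.get_image("side")
s=monitor.read_state();delta(s,[504.7,293,50]);print(s["torque"].round(2))
cv2.imwrite("pics/in.png",cv2.resize(im["color"][105:170,205:285],None,fx=8,fy=8,interpolation=cv2.INTER_CUBIC))
print((proj(im,s["eef_pos"]+[0,0,9.5])-[205,105]+.5)*8)
E
```

```text
t 7.5 pos [504.9 293.1 100.5] rot [-3.1272  0.0089 -0.0275] F [-0.  -0.7 -1.2] w 57.9 gf 64.99227404594421
tool delta mm [-0.2  0.1 50.5] twist -0.0025
[-0.05 -0.02  0.01]
[319.2467006  238.88511244]
```

View pics/in.png

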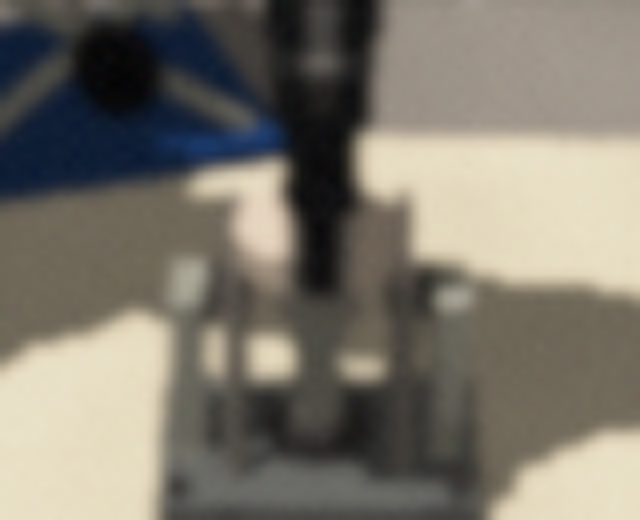

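The disc sits between the posts (235 and 402) with no side load. Pushing down in steps.

Call:
{"op": "drive_tool", "data": {
  "motion": [
    {"fingers":0,"linear":[0,0,0.005],"twist":0},
    {"fingers":0,"linear":[0,0,0.005],"twist":0},
    {"fingers":0,"linear":[0,0,0.005],"twist":0},
    {"fingers":0,"linear":[0,0,0.003],"twist":0},
    {"fingers":0,"linear":[0,0,0],"twist":0}
  ]
}}

```text
clock: 7.92
eef_pos: [505.3, 293.5, 82.8]
tool_rot: [-3.126, 0.008, -0.027]
force: [-1.0, -0.4, 6.9]
width: 57.4
gripper_force: 66.0
```

Call:
{"op": "drive_tool", "data": {
  "motion": [
    {"fingers":0,"linear":[0,0,0.005],"twist":0},
    {"fingers":0,"linear":[0,0,0.005],"twist":0},
    {"fingers":0,"linear":[0,0,0.005],"twist":0},
    {"fingers":0,"linear":[0,0,0.003],"twist":0},
    {"fingers":0,"linear":[0,0,0],"twist":0}
  ]
}}

```text
clock: 8.33
eef_pos: [505.4, 293.5, 64.6]
tool_rot: [-3.127, 0.007, -0.028]
force: [1.2, -1.0, 4.5]
width: 57.5
gripper_force: 65.8
```

```bash
python3 - <<'E'
from cell import monitor,cams
from h import *
s=monitor.read_state();delta(s,[504.7,293,48.5]);print(s["torque"].round(2),s["qpos"].round(2))
E
```

```text
t 8.33 pos [505.4 293.5  64.6] rot [-3.1269  0.0073 -0.0278] F [ 1.2 -1.   4.5] w 57.5 gf 65.77645540237427
tool delta mm [-0.7  0.5 16.1] twist -0.0028
[-0.15 -0.22 -0.  ] [-0.98  0.88  0.69  1.85 -0.85  0.74 -1.39]
```

Call:
{"op": "drive_tool", "data": {
  "motion": [
    {"fingers":0,"linear":[-0.0005,0.0003,0.005],"twist":0},
    {"fingers":0,"linear":[0,0,0.005],"twist":0},
    {"fingers":0,"linear":[0,0,0.004],"twist":0},
    {"fingers":0,"linear":[0,0,0.003],"twist":0},
    {"fingers":0,"linear":[0,0,0],"twist":0}
  ]
}}

```text
clock: 8.75
eef_pos: [505.4, 293.6, 48.1]
tool_rot: [-3.127, 0.006, -0.028]
force: [0.3, 0.7, 8.5]
width: 57.6
gripper_force: 66.0
```

Call:
{"op": "drive_tool", "data": {
  "motion": [
    {"fingers":0,"linear":[0,0,0],"twist":0},
    {"fingers":0,"linear":[0,0,0],"twist":0}
  ]
}}

```text
clock: 8.92
eef_pos: [505.4, 293.5, 48.5]
tool_rot: [-3.126, 0.006, -0.028]
force: [0.6, -0.7, 8.6]
width: 57.7
gripper_force: 66.0
```

```bash
python3 - <<'E'
from cell import monitor,cams
from h import *
im=cams.get_image("side");T=cams.get_image("top")
s=monitor.read_state();delta(s,[504.7,293,48.5]);print(s["torque"].round(2))
f=lambda i,x,y:cv2.resize(i["color"][y:y+65,x:x+66],None,fx=6,fy=6,interpolation=cv2.INTER_CUBIC)
cv2.imwrite("pics/down.png",np.hstack([f(T,112,170),f(im,212,110)]))
E
```

```text
t 9.02 pos [505.4 293.5  48.6] rot [-3.1263  0.006  -0.0279] F [0.2 0.3 9.6] w 57.5 gf 66.04516983032227
tool delta mm [-0.7  0.6  0.1] twist -0.0029
[-0.22 -0.11 -0.05]
```

View pics/down.png

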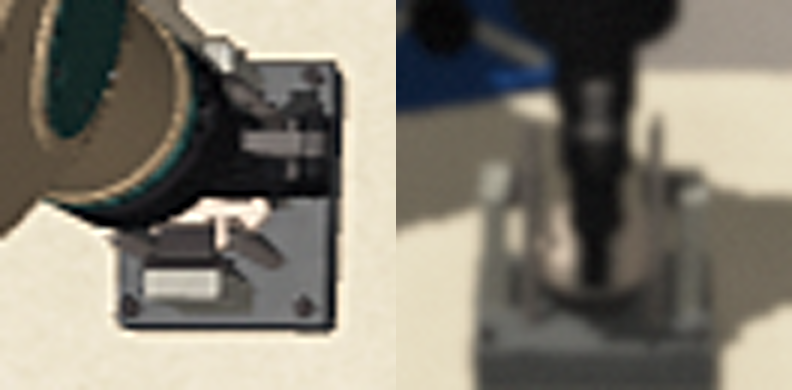

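In the top view the dark catch lies over the white disc, and the force (9.6 N) fits plate travel of about 45 mm. I go 2 mm deeper for margin, then ease up under the catches.

Call:
{"op": "drive_tool", "data": {
  "motion": [
    {"fingers":0,"linear":[-0.0005,0.0003,0.002],"twist":0},
    {"fingers":0,"linear":[0,0,0],"twist":0},
    {"fingers":0,"linear":[0,0,0],"twist":0}
  ]
}}

```text
clock: 9.27
eef_pos: [505.5, 293.6, 46.7]
tool_rot: [-3.126, 0.005, -0.028]
force: [1.8, -0.2, 8.9]
width: 57.6
gripper_force: 66.1
```

Call:
{"op": "drive_tool", "data": {
  "motion": [
    {"fingers":0,"linear":[0,0,-0.005],"twist":0},
    {"fingers":0,"linear":[0,0,-0.005],"twist":0},
    {"fingers":0,"linear":[0,0,-0.005],"twist":0},
    {"fingers":0,"linear":[0,0,-0.003],"twist":0},
    {"fingers":0,"linear":[0,0,0],"twist":0}
  ]
}}

```text
clock: 9.68
eef_pos: [505.4, 293.5, 65.1]
tool_rot: [-3.125, 0.005, -0.028]
force: [1.2, 0.5, 7.5]
width: 57.8
gripper_force: 66.0
```

Call:
{"op": "drive_tool", "data": {
  "motion": [
    {"fingers":0,"linear":[0,0,0],"twist":0}
  ]
}}

```text
clock: 9.77
eef_pos: [505.4, 293.5, 64.7]
tool_rot: [-3.126, 0.005, -0.028]
force: [1.3, 0.9, 7.3]
width: 57.7
gripper_force: 66.0
```

Call:
{"op": "drive_tool", "data": {
  "motion": [
    {"fingers":0,"linear":[0,0,-0.003],"twist":0},
    {"fingers":0,"linear":[0,0,0],"twist":0},
    {"fingers":0,"linear":[0,0,0],"twist":0}
  ]
}}

```text
clock: 10.02
eef_pos: [505.4, 293.5, 67.6]
tool_rot: [-3.126, 0.005, -0.028]
force: [2.8, 0.5, 6.7]
width: 57.5
gripper_force: 65.9
```

Call:
{"op": "drive_tool", "data": {
  "motion": [
    {"fingers":0,"linear":[0,0,-0.002],"twist":0},
    {"fingers":0,"linear":[0,0,0],"twist":0},
    {"fingers":0,"linear":[0,0,0],"twist":0}
  ]
}}

```text
clock: 10.27
eef_pos: [505.3, 293.5, 69.5]
tool_rot: [-3.126, 0.005, -0.028]
force: [1.8, 0.3, 6.2]
width: 57.5
gripper_force: 65.9
```

Close under the catches now. Releasing.

Call:
{"op": "drive_tool", "data": {
  "motion": [
    {"fingers":1,"linear":[0,0,0],"twist":0},
    {"fingers":1,"linear":[0,0,0],"twist":0},
    {"fingers":1,"linear":[0,0,0],"twist":0},
    {"fingers":1,"linear":[0,0,0],"twist":0},
    {"fingers":1,"linear":[0,0,0],"twist":0}
  ]
}}

```text
clock: 10.68
eef_pos: [502.9, 293.0, 67.9]
tool_rot: [-3.128, 0.01, -0.027]
force: [-0.3, 0.4, 0.2]
width: 85.5
gripper_force: 0.0
```

Call:
{"op": "drive_tool", "data": {
  "motion": [
    {"fingers":1,"linear":[0,0,0],"twist":0},
    {"fingers":1,"linear":[0,0,0],"twist":0},
    {"fingers":1,"linear":[0,0,-0.005],"twist":0},
    {"fingers":1,"linear":[0,0,-0.005],"twist":0},
    {"fingers":1,"linear":[0,0,-0.01],"twist":0}
  ]
}}

```text
clock: 11.1
eef_pos: [503.0, 292.5, 88.3]
tool_rot: [-3.128, 0.011, -0.027]
force: [0.3, -0.3, 0.2]
width: 85.5
gripper_force: 0.0
```

Call:
{"op": "drive_tool", "data": {
  "motion": [
    {"fingers":1,"linear":[0,0,-0.02],"twist":0},
    {"fingers":1,"linear":[0,0,-0.03],"twist":0},
    {"fingers":1,"linear":[0,0,-0.03],"twist":0},
    {"fingers":1,"linear":[0,0,-0.03],"twist":0},
    {"fingers":1,"linear":[0,0,-0.03],"twist":0}
  ]
}}

```text
clock: 11.52
eef_pos: [504.7, 290.3, 230.7]
tool_rot: [-3.127, 0.009, -0.028]
force: [0.7, 0.9, -0.5]
width: 86.0
gripper_force: 0.0
```

Call:
{"op": "drive_tool", "data": {
  "motion": [
    {"fingers":1,"linear":[0,0.036,0],"twist":0},
    {"fingers":1,"linear":[0,0.036,0],"twist":0},
    {"fingers":1,"linear":[0,0.036,0],"twist":0},
    {"fingers":1,"linear":[0,0.036,0],"twist":0},
    {"fingers":1,"linear":[0,0.036,0],"twist":0}
  ]
}}

```text
clock: 11.93
eef_pos: [499.5, 109.2, 226.8]
tool_rot: [-3.127, 0.008, -0.027]
force: [1.4, 0.7, -0.5]
width: 85.4
gripper_force: 0.0
```

Call:
{"op": "drive_tool", "data": {
  "motion": [
    {"fingers":1,"linear":[0,0.02,0],"twist":0},
    {"fingers":1,"linear":[0,0.01,0],"twist":0},
    {"fingers":1,"linear":[0,0,0],"twist":0},
    {"fingers":1,"linear":[0,0,0],"twist":0}
  ]
}}

```text
clock: 12.27
eef_pos: [499.2, 81.8, 225.7]
tool_rot: [-3.126, 0.009, -0.027]
force: [-0.0, 0.8, 0.5]
width: 85.3
gripper_force: 0.0
```

```bash
python3 - <<'E'
from cell import monitor,cams
from h import *
im=cams.get_image("side");T=cams.get_image("top")
s=monitor.read_state();delta(s,[504.7,293,48.5])
f=lambda i,x,y:cv2.resize(i["color"][y:y+65,x:x+66],None,fx=6,fy=6,interpolation=cv2.INTER_CUBIC)
cv2.imwrite("pics/fin.png",np.hstack([f(T,112,170),f(im,212,115)]))
E
```

```text
t 12.37 pos [499.1  83.  225.2] rot [-3.1263  0.0097 -0.0243] F [-0.1  0.2  0.1] w 85.3 gf 0.0
tool delta mm [   0.5 -210.1  176.7] twist 0.0007
```

View pics/fin.png

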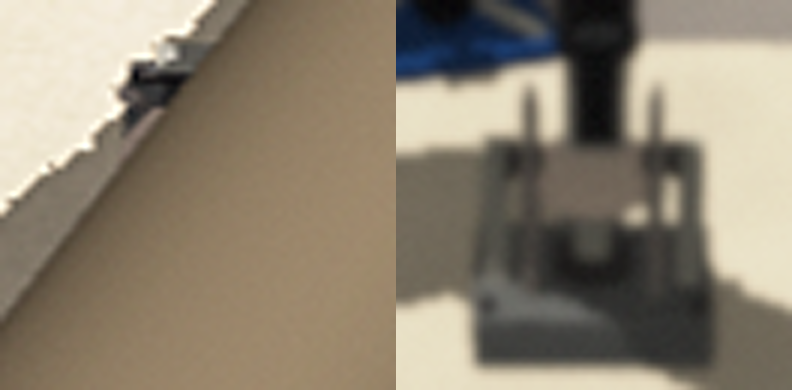

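The side view shows the disc level between the posts, well below their tops (tops at v≈90, disc 145–220), but the arm blocks the rest. I clear the arm and check numerically, since the picture allowance is used up.

Call:
{"op": "drive_tool", "data": {
  "motion": [
    {"fingers":1,"linear":[0,0.038,0],"twist":0},
    {"fingers":1,"linear":[0,0.038,0],"twist":0},
    {"fingers":1,"linear":[0,0.038,0],"twist":0},
    {"fingers":1,"linear":[0,0.038,0],"twist":0},
    {"fingers":1,"linear":[0,0.038,0],"twist":0}
  ]
}}

```text
clock: 12.78
eef_pos: [494.3, -108.6, 222.3]
tool_rot: [-3.127, 0.01, -0.023]
force: [0.4, -0.7, -0.0]
width: 85.7
gripper_force: 0.0
```

Call:
{"op": "drive_tool", "data": {
  "motion": [
    {"fingers":1,"linear":[0,0.03,0],"twist":0},
    {"fingers":1,"linear":[0,0.03,0],"twist":0},
    {"fingers":1,"linear":[0,0.02,0],"twist":0},
    {"fingers":1,"linear":[0,0,0],"twist":0},
    {"fingers":1,"linear":[0,0,0],"twist":0}
  ]
}}

```text
clock: 13.2
eef_pos: [492.1, -188.6, 221.1]
tool_rot: [-3.127, 0.01, -0.027]
force: [-0.3, 2.0, -0.7]
width: 85.6
gripper_force: 0.0
```

```bash
python3 - <<'E'
from cell import monitor,cams
from h import *
S=cams.get_image("side");T=cams.get_image("top")
s=monitor.read_state();print(s["clock"],s["eef_pos"])
w=lambda im:(im["color"].astype(int)).max(2)
c=np.array([504,292.8])
print("top: column along world x through axis at z88 (catch |x|23-36), then at y+-20")
for dy in(-20,0,20):
  print(dy,[(dx,int(w(T)[tuple(np.round(proj(T,[c[0]+dx,c[1]+dy,88 if dy else 90])).astype(int)[::-1])])) for dx in(-42,-36,-32,-28,-25,-21,-15,-8,0,8,15,21,25,28,32,36,42)])
for z in(74,88,96,110):print(z,"near edge",proj(S,[504,263,z]).round(1),"far edge",proj(S,[504,323,z]).round(1))
for x in(480,487,495,504,512,520,527):
  u=int(round(proj(S,[x,263,81])[0]));print(x,u,w(S)[128:162,u])
E
```

```text
13.3 [ 492.23258546 -186.74471857  220.94076938]
top: column along world x through axis at z88 (catch |x|23-36), then at y+-20
-20 [(-42, 45), (-36, 48), (-32, 54), (-28, 51), (-25, 57), (-21, 106), (-15, 108), (-8, 109), (0, 109), (8, 106), (15, 109), (21, 48), (25, 42), (28, 49), (32, 73), (36, 52), (42, 76)]
0 [(-42, 174), (-36, 32), (-32, 62), (-28, 54), (-25, 62), (-21, 237), (-15, 232), (-8, 229), (0, 222), (8, 221), (15, 219), (21, 172), (25, 45), (28, 56), (32, 58), (36, 26), (42, 186)]
20 [(-42, 76), (-36, 77), (-32, 77), (-28, 66), (-25, 56), (-21, 216), (-15, 223), (-8, 220), (0, 219), (8, 218), (15, 222), (21, 199), (25, 62), (28, 74), (32, 59), (36, 35), (42, 64)]
74 near edge [244.4 151.2] far edge [243.8 140.5]
88 near edge [244.4 146.8] far edge [243.8 136.2]
96 near edge [244.4 144.3] far edge [243.8 133.7]
110 near edge [244.4 139.7] far edge [243.8 129.3]
480 236 [59 43 36 34 31 25 25 21 17 24 23 22 22 23 23 20 20 22 19 21 21 22 21 22
 21 20 23 24 23 21 18 22 23 19]
487 238 [70 52 38 34 33 26 23 21 20 22 24 22 24 20 21 19 21 23 19 23 22 20 21 21
 24 23 23 22 21 22 21 21 22 21]
495 241 [75 59 42 30 24 21 19 18 20 22 23 25 25 22 22 21 21 22 21 22 20 23 22 22
 20 22 21 20 20 19 22 20 23 21]
504 244 [75 62 41 25 16 14 16 15 16 20 26 29 29 23 23 20 21 24 22 22 19 19 20 22
 22 23 20 19 21 20 19 20 22 20]
512 247 [78 66 47 25 15 15 17 17 17 20 28 33 30 26 20 21 17 18 19 19 23 18 15 20
 20 21 19 22 21 19 22 19 20 21]
520 250 [76 64 47 24 18 17 16 17 20 27 31 33 32 25 21 19 19 21 19 21 20 20 19 21
 20 19 19 20 18 20 21 20 19 23]
527 253 [74 60 40 25 21 22 20 22 21 25 27 27 26 23 20 20 20 21 21 20 19 17 21 20
 20 19 20 20 17 20 18 22 18 19]
```

Both catches read dark over the disc at |x| 23–36, with white between them. The near bottom edge earlier at v≈151.6 matches the predicted 151.2 for a 74 mm underside. I clear the side view for one last level check.

Call:
{"op": "drive_tool", "data": {
  "motion": [
    {"fingers":1,"linear":[-0.005,0.038,0],"twist":0},
    {"fingers":1,"linear":[-0.01,0.037,0],"twist":0},
    {"fingers":1,"linear":[-0.01,0.037,0],"twist":0},
    {"fingers":1,"linear":[-0.02,0.034,0],"twist":0},
    {"fingers":1,"linear":[-0.02,0.034,0],"twist":0}
  ]
}}

```text
clock: 13.72
eef_pos: [422.7, -366.4, 219.0]
tool_rot: [-3.126, 0.009, -0.022]
force: [0.0, -0.4, -0.3]
width: 85.3
gripper_force: 0.0
```

Call:
{"op": "drive_tool", "data": {
  "motion": [
    {"fingers":1,"linear":[-0.03,0.027,0],"twist":0},
    {"fingers":1,"linear":[-0.03,0.027,0],"twist":0},
    {"fingers":1,"linear":[-0.03,0.027,0],"twist":0},
    {"fingers":1,"linear":[-0.03,0.027,0],"twist":0},
    {"fingers":1,"linear":[0,0,0],"twist":0}
  ]
}}

```text
clock: 14.13
eef_pos: [291.5, -476.7, 220.2]
tool_rot: [-3.133, 0.013, -0.037]
force: [-0.8, -0.6, 0.4]
width: 85.5
gripper_force: 0.0
```

```bash
python3 - <<'E'
from cell import monitor,cams
from h import *
S=cams.get_image("side");T=cams.get_image("top")
s=monitor.read_state();print(s["clock"],s["eef_pos"],s["qd"].round(2))
print("side rows 130..158 by column")
for u in range(234,256,2):print(u,S["color"].max(2)[130:158,u])
t=T["color"].max(2)
for dx in(-12,0,12):print(dx,[(dy,int(t[tuple(np.round(proj(T,[504+dx,292.8+dy,88])).astype(int)[::-1])])) for dy in range(-40,41,5)])
E
```

```text
14.2333 [ 298.47878126 -471.81188649  219.07382619] [-0.05  0.   -0.04 -0.   -0.01  0.01 -0.  ]
side rows 130..158 by column
234 [167 145 128 126 123 122 126 122 109  98  88  88  88  93  94  97  95  96
  98  99 103  99  91  86  84  79  79  77]
236 [224 217 209 203 202 199 198 193 182 174 169 169 172 172 165 148 127 114
 117 145 162 157 124  83  60  54  50  52]
238 [233 232 231 231 231 230 229 228 227 227 227 228 227 228 226 213 185 160
 153 169 182 173 133  83  52  40  37  37]
240 [231 231 231 230 231 231 230 230 229 229 228 229 229 230 229 224 208 180
 161 149 134 111  87  70  55  42  36  33]
242 [231 232 231 230 230 230 229 229 229 228 228 229 228 230 229 228 217 190
 163 149 135 105  84  73  68  70  65  53]
244 [231 231 231 230 230 230 228 229 228 228 228 229 228 229 229 228 218 191
 162 147 135 113  88  79  79  80  75  67]
246 [231 230 230 230 229 228 228 228 228 228 228 228 229 230 229 227 218 189
 156 140 131 108  83  74  72  71  70  63]
248 [231 231 229 230 229 228 229 229 229 228 228 229 228 229 229 227 211 180
 147 131 120 100  74  53  47  44  42  37]
250 [230 230 228 229 22
[... 219 characters left out ...]
[188 168 152 148 147 149 149 146 130 111  98  96 102 112 124 120 106 100
 100 115 122 118 100  85  83  82  80  77]
-12 [(-40, 114), (-35, 115), (-30, 65), (-25, 193), (-20, 237), (-15, 236), (-10, 236), (-5, 236), (0, 235), (5, 235), (10, 235), (15, 235), (20, 236), (25, 241), (30, 213), (35, 237), (40, 236)]
0 [(-40, 114), (-35, 116), (-30, 103), (-25, 249), (-20, 236), (-15, 235), (-10, 235), (-5, 236), (0, 236), (5, 235), (10, 235), (15, 235), (20, 234), (25, 234), (30, 235), (35, 235), (40, 239)]
12 [(-40, 114), (-35, 115), (-30, 93), (-25, 218), (-20, 238), (-15, 235), (-10, 235), (-5, 236), (0, 235), (5, 234), (10, 234), (15, 235), (20, 235), (25, 235), (30, 238), (35, 237), (40, 238)]
```

The top face's near edge is at v≈147 (predicted 146.8 for 88 mm) and it is symmetric left to right, so the disc is level under both catches.

```bash
python3 -c "
from cell import ctrl
print(ctrl.finish_job())"
```

```text
the job is handed in; nothing more can be done
None
```

The solid full-size disc is loaded in the feeder, held level under both closed catches with the arm clear, and the job was handed in at about 14 s; the verdict was not reported back.

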